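# Load the microscope rack with sample jars in reverse order

## Robot

A 6-joint arm with a two-finger parallel gripper is mounted at the origin on the work surface. World frame = base frame: x ahead of the robot, y to its left, z up, the work surface at z = 0. Lengths are in m, angles in rad, forces in N, time in s.
With the tool pointing down it reaches from about 0.3 to 0.775 m from the base axis. Payload 14.6 kg.
Tool frame: the origin (TCP) lies at the very end of the fingers, on their centre line; the grasp point (between the pads) lies 19 mm behind it; x points along the fingers, y is the direction in which the jaws open and shut, and the axes are right-handed (so a half turn about x gives the same grasp; the last joint's range is limited). The gripper opens to 94 mm and grips with 3 to 60 N. Pads are 16 mm wide; open, the fingers measure 119 mm over their backs; the gripper's body (75 mm by 177 mm) begins 78 mm behind the grasp point.
Start: joints at [1.073, 0.3, 1.521, -0, 1.321, -0.067], TCP at [0.23, 0.5, 0.205] pointing down, gripper open.
Joint ranges: [-3.03, 3.03], [-0.79, 2.21], [0.23, 2.52], [-1.04, 4.18], [0, 3.07], [-2.55, 2.55]. Speed limits (rad/s): [2.22, 2.22, 2.57, 3.14, 3.14, 3.14].

## Interface

Orientations are given as a unit quaternion [w, x, y, z].
In Python, from plant import ctrl gives the robot as it stands. The module is installed in compiled form; this text tells all that it offers.
- The arm moves only by the shell command python3 -m inch 'ROWS' [FORCE]. ROWS is JSON, a list of rows, each a list of 3 entries, a list of its own where there are three numbers: the shift along the world's x, y, z in units of 40 mm (1.0 is 40 mm), then the turn about the world's z in units of 5 degrees (1.0 is 5 degrees), then the closure in counts, from 0 (fully open) to 255 (shut). In form: [[[dx, dy, dz], roll, jaw], ...]. A call has 1 to 20 rows; each row shifts and turns the commanded pose from where the row before left it; what a row does not reach is not made up. A row lasts 1/10 s, in which the tool goes at most 50 mm and 8.59 degrees, less where a joint would pass 70% of its speed; a pose out of reach is approached as far as the arm can. A call is refused whole if a number of a shift passes 1 or a number of a turn 1, either way. A call with a gripper value outside its range is refused whole. The fingers move at their own pace and stop on an object; FORCE is the grip in N (left out, the last holds). Time passes only in rows, so rows that do not move let the fingers close. It gives the time, the measured TCP pose, the force and the opening at its end, in the units of the state.
- ctrl.sense(): the state, without advancing time (a new reading comes with each control period).
- ctrl.snapshot(name): name is "scene" or "top" or "wrist"; returns a dict with "image" (400x640x3 uint8, red, green, blue), "fx", "fy", "cx", "cy" (pixels), "R" (3x3) and "t" (3): a world point X has camera coordinates R X + t. Camera axes: x right, y down, z forward; pixel columns grow to the right and rows downward; lengths in m; the calibration is good to about 2 mm. A picture is of the moment at which its call begins. There is no depth.
- ctrl.job_done(): hands the job in, once; it reports no verdict.
The state is a dict: "time_s": time; "joints": joint angles; "qd": joint speeds; "tau": joint torques, N m; "eef_pos": TCP position; "tool_rot": TCP orientation; "ft_force": force on the tool from outside, world axes, zero at the start; "ft_torque": the same for the moment, N m; "width": finger opening in m.
Only numpy, scipy, OpenCV 4.12 (cv2) and the standard library are available. Lean on these libraries where they do the work, as an engineer would, in place of code of your own. Each camera call takes 0.05 s, during which the arm holds its last target. There are 200 camera calls.

## Task

Move the four sample jars from their row of colour-tabbed cradles into the white four-pocket rack in reverse order: the jar at the left end of its row goes into the pocket at the right end of the rack, the next one into the next pocket, and so on. Stand each jar upright on the floor of its pocket, one to a pocket, without ever tipping a jar over, and leave the glass specimen dish between the two rows where it is.

Things in the scene. Friction and masses are not known exactly. Their poses are not given: they have to be found in the camera images.
- jar_red: loose upright round sample jar, 36 mm diameter, 50 mm tall, about 70 g, pale red body and red screw lid (the top 15 mm); origin at the centre of its underside, z up; its turn about z means nothing. At the start it stands in the red-tabbed cradle
- jar_yellow: loose upright round sample jar, 36 mm diameter, 50 mm tall, about 70 g, pale yellow body and yellow screw lid (the top 15 mm); origin at the centre of its underside, z up; its turn about z means nothing. At the start it stands in the yellow-tabbed cradle
- jar_green: loose upright round sample jar, 36 mm diameter, 50 mm tall, about 70 g, pale green body and green screw lid (the top 15 mm); origin at the centre of its underside, z up; its turn about z means nothing. At the start it stands in the green-tabbed cradle
- jar_blue: loose upright round sample jar, 36 mm diameter, 50 mm tall, about 70 g, pale blue body and blue screw lid (the top 15 mm); origin at the centre of its underside, z up; its turn about z means nothing. At the start it stands in the blue-tabbed cradle
- cradle_red: fixed grey tray with a red tab on the side nearest the robot, 64 mm (x) by 57 mm (y), pocket 52 by 53 mm; the red jar starts in it. Origin under its centre, 4 mm above the table; floor 4 mm, rim 12 mm above the origin. The four cradles form one straight row, 58 mm apart along their common y (to the robot's left, within 15 degrees), in any colour order; x points away from the robot
- cradle_yellow: fixed grey tray with a yellow tab on the side nearest the robot, 64 mm (x) by 57 mm (y), pocket 52 by 53 mm; the yellow jar starts in it. Origin under its centre, 4 mm above the table; floor 4 mm, rim 12 mm above the origin. The four cradles form one straight row, 58 mm apart along their common y (to the robot's left, within 15 degrees), in any colour order; x points away from the robot
- cradle_green: fixed grey tray with a green tab on the side nearest the robot, 64 mm (x) by 57 mm (y), pocket 52 by 53 mm; the green jar starts in it. Origin under its centre, 4 mm above the table; floor 4 mm, rim 12 mm above the origin. The four cradles form one straight row, 58 mm apart along their common y (to the robot's left, within 15 degrees), in any colour order; x points away from the robot
- cradle_blue: fixed grey tray with a blue tab on the side nearest the robot, 64 mm (x) by 57 mm (y), pocket 52 by 53 mm; the blue jar starts in it. Origin under its centre, 4 mm above the table; floor 4 mm, rim 12 mm above the origin. The four cradles form one straight row, 58 mm apart along their common y (to the robot's left, within 15 degrees), in any colour order; x points away from the robot
- rack: fixed white rack, 64 mm (x) by 237 mm (y), with four empty 53 by 53 mm pockets in a row along its y; origin on the table under its centre. Pocket centres at y = -87, -29, 29, 87 mm, x = 0; floor 6 mm, rims 14 mm above the table; walls 5 mm. x points away from the robot, y to the robot's left, within 15 degrees. It stands left or right of the cradles
- dish: loose round glass dish, 64 mm diameter, 14 mm tall, with a small brown specimen in it, standing on the table between the cradles and the rack; origin at the centre of its underside. To be left alone
Things that resemble listed ones, but are neither listed nor needed, are in the scene too. What is meant by the rack is not yellow, and is the smaller of those in its own colour.

How it is judged:
At the end, for the whole second after the job is handed in: Each jar is in the pocket mirroring its cradle's place (as many pockets to its right as cradles to its cradle's left): within 12 mm of the pocket's centre in x and y, underside under 10 mm above the rack's, upright within 0.12 rad, at rest (0.02 m/s, 0.2 rad/s), released (((y of each of cradle_yellow, cradle_green, cradle_blue in the frame of cradle_red below 0 m and y of jar_red in the frame of rack between -0.099 and -0.075 m) or (y of cradle_yellow in the frame of cradle_red above 0 m and y of each of cradle_green, cradle_blue in the frame of cradle_red below 0 m and y of jar_red in the frame of rack between -0.041 and -0.017 m) or (y of each of cradle_yellow, cradle_blue in the frame of cradle_red below 0 m and y of cradle_green in the frame of cradle_red above 0 m and y of jar_red in the frame of rack between -0.041 and -0.017 m) or (y of each of cradle_yellow, cradle_green in the frame of cradle_red above 0 m and y of cradle_blue in the frame of cradle_red below 0 m and y of jar_red in the frame of rack between 0.017 and 0.041 m) or (y of each of cradle_yellow, cradle_green in the frame of cradle_red below 0 m and y of cradle_blue in the frame of cradle_red above 0 m and y of jar_red in the frame of rack between -0.041 and -0.017 m) or (y of each of cradle_yellow, cradle_blue in the frame of cradle_red above 0 m and y of cradle_green in the frame of cradle_red below 0 m and y of jar_red in the frame of rack between 0.017 and 0.041 m) or (y of cradle_yellow in the frame of cradle_red below 0 m and y of each of cradle_green, cradle_blue in the frame of cradle_red above 0 m and y of jar_red in the frame of rack between 0.017 and 0.041 m) or (y of each of cradle_yellow, cradle_green, cradle_blue in the frame of cradle_red above 0 m and y of jar_red in the frame of rack between 0.075 and 0.099 m)) and x of jar_red in the frame of rack between -0.012 and 0.012 m and z of each of jar_red, jar_yellow, jar_green, jar_blue in the frame of rack below 0.01 m and angle between each of jar_red, jar_yellow, jar_green, jar_blue's own z axis and vertical below 0.12 rad and linear speed of each of jar_red, jar_yellow, jar_green, jar_blue below 0.02 m/s and angular speed of each of jar_red, jar_yellow, jar_green, jar_blue below 0.2 rad/s and ((y of each of cradle_red, cradle_green, cradle_blue in the frame of cradle_yellow below 0 m and y of jar_yellow in the frame of rack between -0.099 and -0.075 m) or (y of cradle_red in the frame of cradle_yellow above 0 m and y of each of cradle_green, cradle_blue in the frame of cradle_yellow below 0 m and y of jar_yellow in the frame of rack between -0.041 and -0.017 m) or (y of each of cradle_red, cradle_blue in the frame of cradle_yellow below 0 m and y of cradle_green in the frame of cradle_yellow above 0 m and y of jar_yellow in the frame of rack between -0.041 and -0.017 m) or (y of each of cradle_red, cradle_green in the frame of cradle_yellow above 0 m and y of cradle_blue in the frame of cradle_yellow below 0 m and y of jar_yellow in the frame of rack between 0.017 and 0.041 m) or (y of each of cradle_red, cradle_green in the frame of cradle_yellow below 0 m and y of cradle_blue in the frame of cradle_yellow above 0 m and y of jar_yellow in the frame of rack between -0.041 and -0.017 m) or (y of each of cradle_red, cradle_blue in the frame of cradle_yellow above 0 m and y of cradle_green in the frame of cradle_yellow below 0 m and y of jar_yellow in the frame of rack between 0.017 and 0.041 m) or (y of cradle_red in the frame of cradle_yellow below 0 m and y of each of cradle_green, cradle_blue in the frame of cradle_yellow above 0 m and y of jar_yellow in the frame of rack between 0.017 and 0.041 m) or (y of each of cradle_red, cradle_green, cradle_blue in the frame of cradle_yellow above 0 m and y of jar_yellow in the frame of rack between 0.075 and 0.099 m)) and x of jar_yellow in the frame of rack between -0.012 and 0.012 m and ((y of each of cradle_red, cradle_yellow, cradle_blue in the frame of cradle_green below 0 m and y of jar_green in the frame of rack between -0.099 and -0.075 m) or (y of cradle_red in the frame of cradle_green above 0 m and y of each of cradle_yellow, cradle_blue in the frame of cradle_green below 0 m and y of jar_green in the frame of rack between -0.041 and -0.017 m) or (y of each of cradle_red, cradle_blue in the frame of cradle_green below 0 m and y of cradle_yellow in the frame of cradle_green above 0 m and y of jar_green in the frame of rack between -0.041 and -0.017 m) or (y of each of cradle_red, cradle_yellow in the frame of cradle_green above 0 m and y of cradle_blue in the frame of cradle_green below 0 m and y of jar_green in the frame of rack between 0.017 and 0.041 m) or (y of each of cradle_red, cradle_yellow in the frame of cradle_green below 0 m and y of cradle_blue in the frame of cradle_green above 0 m and y of jar_green in the frame of rack between -0.041 and -0.017 m) or (y of each of cradle_red, cradle_blue in the frame of cradle_green above 0 m and y of cradle_yellow in the frame of cradle_green below 0 m and y of jar_green in the frame of rack between 0.017 and 0.041 m) or (y of cradle_red in the frame of cradle_green below 0 m and y of each of cradle_yellow, cradle_blue in the frame of cradle_green above 0 m and y of jar_green in the frame of rack between 0.017 and 0.041 m) or (y of each of cradle_red, cradle_yellow, cradle_blue in the frame of cradle_green above 0 m and y of jar_green in the frame of rack between 0.075 and 0.099 m)) and x of jar_green in the frame of rack between -0.012 and 0.012 m and ((y of each of cradle_red, cradle_yellow, cradle_green in the frame of cradle_blue below 0 m and y of jar_blue in the frame of rack between -0.099 and -0.075 m) or (y of cradle_red in the frame of cradle_blue above 0 m and y of each of cradle_yellow, cradle_green in the frame of cradle_blue below 0 m and y of jar_blue in the frame of rack between -0.041 and -0.017 m) or (y of each of cradle_red, cradle_green in the frame of cradle_blue below 0 m and y of cradle_yellow in the frame of cradle_blue above 0 m and y of jar_blue in the frame of rack between -0.041 and -0.017 m) or (y of each of cradle_red, cradle_yellow in the frame of cradle_blue above 0 m and y of cradle_green in the frame of cradle_blue below 0 m and y of jar_blue in the frame of rack between 0.017 and 0.041 m) or (y of each of cradle_red, cradle_yellow in the frame of cradle_blue below 0 m and y of cradle_green in the frame of cradle_blue above 0 m and y of jar_blue in the frame of rack between -0.041 and -0.017 m) or (y of each of cradle_red, cradle_green in the frame of cradle_blue above 0 m and y of cradle_yellow in the frame of cradle_blue below 0 m and y of jar_blue in the frame of rack between 0.017 and 0.041 m) or (y of cradle_red in the frame of cradle_blue below 0 m and y of each of cradle_yellow, cradle_green in the frame of cradle_blue above 0 m and y of jar_blue in the frame of rack between 0.017 and 0.041 m) or (y of each of cradle_red, cradle_yellow, cradle_green in the frame of cradle_blue above 0 m and y of jar_blue in the frame of rack between 0.075 and 0.099 m)) and x of jar_blue in the frame of rack between -0.012 and 0.012 m); the robot touches nothing.
It fails at once if the red jar is tipped by more than 0.7 rad (angle between jar_red's own z axis and vertical above 0.7 rad).
It fails at once if the yellow jar is tipped by more than 0.7 rad (angle between jar_yellow's own z axis and vertical above 0.7 rad).
It fails at once if the green jar is tipped by more than 0.7 rad (angle between jar_green's own z axis and vertical above 0.7 rad).
It fails at once if the blue jar is tipped by more than 0.7 rad (angle between jar_blue's own z axis and vertical above 0.7 rad).
It fails at once if the glass dish is moved more than 15 mm (distance of dish from where it was at the start of the episode above 0.015 m).
It also fails if it takes over 96 s, if anything falls off the work surface, if the arm or the gripper's body presses on something with over 40 N, if the wrist force passes 120 N, or if a joint passes its speed limit or range.

## Working session

There is one attempt and no reset: what is moved stays moved. The work goes in short steps, Python scripts to look and compute and a shell command to move; the robot and the scene stay as the last step left them, time stands still between calls to the robot, and variables do not carry over. Pictures are saved under pics/ and viewed, about 12 in all and at most 16, crops included, and the job is handed in when it is done.

```bash
mkdir -p pics
python3 - <<'E'
from plant import ctrl
import cv2,numpy as np,pickle
d={}
for n in("top","scene"):
    s=ctrl.snapshot(n);d[n]=s;cv2.imwrite(f"pics/{n}0.png",s["image"][:,:,::-1])
    print(n,s["fx"],s["cx"],s["cy"],(-np.array(s["R"]).T@s["t"]).round(3),np.array(s["R"]).round(2).tolist())
pickle.dump(d,open("s0.pkl","wb"))
st=ctrl.sense();print(st["time_s"],st["eef_pos"],st["tool_rot"],st["width"])
E
```

```text
top 390.42463230922624 317.1737420130438 202.79573427128565 [0.243 0.068 0.997] [[0.01, -1.0, -0.0], [-0.98, -0.01, -0.2], [0.2, 0.0, -0.98]]
scene 403.9540534867162 320.58791420139596 208.35528090493835 [ 1.025 -0.338  0.681] [[0.58, 0.81, 0.01], [0.54, -0.38, -0.75], [-0.61, 0.44, -0.66]]
0.1 [0.22958174 0.49952107 0.20494679] [ 0.69067635  0.15078172  0.69085539 -0.15149216] 0.0939995132989517
```

View pics/top0.png

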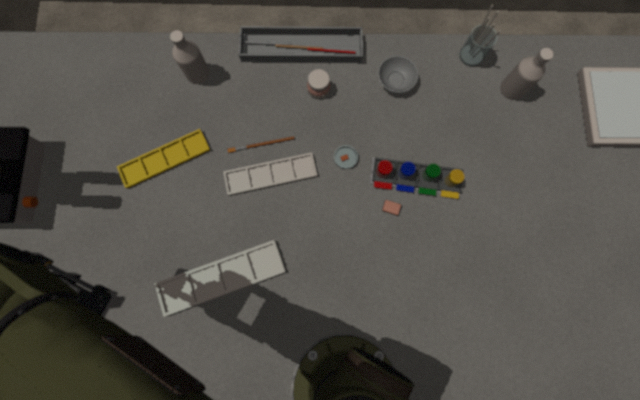

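View pics/scene0.png

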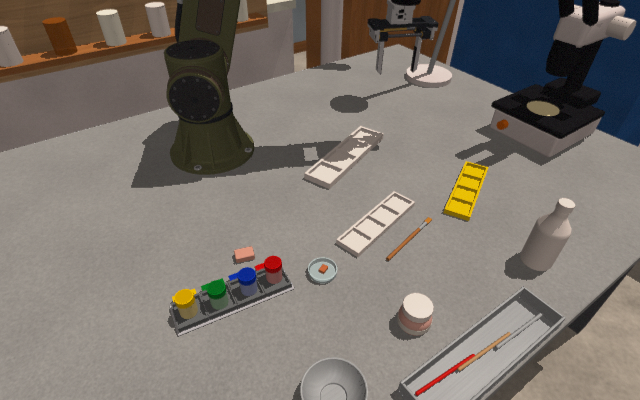

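Left to right (robot's left is image left in the top view) the jars are red (385,168), blue (408,170), green (433,172) and yellow (457,177).

There are three rack candidates in the top view: yellow (165,158), small white (270,173) and large white (220,278). The small white one fits, because the rack is not yellow and is the smaller of the two white ones. I'll confirm it in one enlarged crop while measuring.

```bash
cat > h.py <<'E'
import cv2,numpy as np
def ray(s,p):
    R=np.array(s["R"]);c=-R.T@np.array(s["t"]).ravel()
    d=R.T@np.array([(p[0]-s["cx"])/s["fx"],(p[1]-s["cy"])/s["fy"],1.]);return c,d/np.linalg.norm(d)
def plane(s,p,z):
    c,d=ray(s,p);return c+d*(z-c[2])/d[2]
def tri(l):
    A=np.zeros((3,3));b=np.zeros(3)
    for s,p in l:
        c,d=ray(s,p);P=np.eye(3)-np.outer(d,d);A+=P;b+=P@c
    return np.linalg.solve(A,b)
E
python3 - <<'E'
import pickle,cv2,numpy as np
from scipy.spatial.transform import Rotation as Ro
from h import *
d=pickle.load(open("s0.pkl","rb"));t=d["top"];s=d["scene"]
a=cv2.resize(t["image"][135:215,215:475],None,fx=3,fy=3,interpolation=2)
a=np.clip(a*1.6,0,255).astype(np.uint8)
b=cv2.resize(s["image"][185:330,160:420],None,fx=2.4,fy=2.4,interpolation=2)
o=np.zeros((588,780,3),np.uint8);o[:240]=a;o[240:,:624]=b;cv2.imwrite("pics/crop1.png",o[:,:,::-1])
# racks: large white region fit
def rect(sn,x0,y0,x1,y1,thr):
    im=sn["image"][y0:y1,x0:x1].astype(int)
    m=((im.min(2)>thr)&(im.max(2)-im.min(2)<45)).astype(np.uint8)
    n,l,st,c=cv2.connectedComponentsWithStats(m,connectivity=8)
    k=1+st[1:,4].argmax();pts=np.argwhere(l==k)[:,::-1]+[x0,y0]
    return pts,cv2.boxPoints(cv2.minAreaRect(pts.astype(np.float32)))
for sn,bx in((t,(218,148,325,200)),(s,(330,185,420,260))):
    for thr in(95,115) if sn is t else (150,170):
        p,q=rect(sn,*bx,thr);print(len(p),q.round(1).tolist(),[plane(sn,x,.014).round(4).tolist() for x in q])
# lids
for n,sn,bx in(("t",t,(365,150,475,190)),("s",s,(160,250,295,320))):
    x0,y0,x1,y1=bx;h=cv2.cvtColor(sn["image"],cv2.COLOR_RGB2HSV)[y0:y1,x0:x1].astype(int)
    for nm,lo,hi in(("red",170,8),("blue",105,130),("green",45,80),("yellow",18,32)):
        H=h[...,0];m=((H>=lo)&(H<=hi)) if lo<hi else ((H>=lo)|(H<=hi))
        m=(m&(h[...,1]>150)&(h[...,2]>60)).astype(np.uint8)
        k,l,st,c=cv2.connectedComponentsWithStats(m)
        for i in range(1,k):
            if st[i,4]>40:print(n,nm,st[i].tolist(),(c[i]+[x0,y0]).round(1).tolist(),plane(sn,c[i]+[x0,y0],.058).round(3).tolist())
print(Ro.from_quat([.1507817,.690855,-.151492,.690676]).as_matrix().round(3).tolist())
E
```

```text
2264 [[220.60000610351562, 170.3000030517578], [311.6000061035156, 150.3000030517578], [317.0, 174.89999389648438], [225.89999389648438, 194.89999389648438]] [[0.5329, 0.324, 0.014], [0.5898, 0.0863, 0.014], [0.5225, 0.0714, 0.014], [0.467, 0.3062, 0.014]]
1754 [[222.3000030517578, 171.10000610351562], [310.8999938964844, 152.10000610351562], [315.79998779296875, 174.8000030517578], [227.1999969482422, 193.8000030517578]] [[0.5308, 0.3193, 0.014], [0.5849, 0.088, 0.014], [0.5229, 0.0746, 0.014], [0.47, 0.3032, 0.014]]
1491 [[336.3999938964844, 238.3000030517578], [397.79998779296875, 183.0], [414.70001220703125, 201.8000030517578], [353.29998779296875, 257.1000061035156]] [[0.5214, 0.0728, 0.014], [0.451, 0.3327, 0.014], [0.5326, 0.3141, 0.014], [0.5885, 0.0686, 0.014]]
1355 [[336.29998779296875, 238.1999969482422], [399.8999938964844, 185.3000030517578], [415.5, 204.0], [352.0, 257.0]] [[0.5212, 0.0729, 0.014], [0.4614, 0.3305, 0.014], [0.5399, 0.3095, 0.014], [0.5866, 0.0665, 0.014]]
t red [13, 10, 15, 15, 168] [384.7, 167.1] [0.532, -0.098, 0.058]
t red [9, 31, 18, 8, 108] [382.5, 184.9] [0.486, -0.091, 0.058]
t blue [36, 12, 14, 13, 148] [407.8, 168.4] [0.529, -0.156, 0.058]
t blue [32, 35, 17, 5, 74] [404.3, 187.3] [0.48, -0.145, 0.058]
t green [62, 15, 13, 11, 116] [433.0, 170.1] [0.525, -0.218, 0.058]
t yellow [84, 19, 15, 15, 180] [456.0, 176.5] [0.509, -0.275, 0.058]
s red [95, 6, 27, 18, 302] [270.6, 264.5] [0.537, -0.107, 0.058]
s blue [69, 17, 27, 19, 308] [244.6, 276.1] [0.534, -0.163, 0.058]
s green [41, 29, 25, 20, 315] [215.2, 288.5] [0.529, -0.222, 0.058]
s yellow [12, 39, 24, 20, 361] [184.2, 298.1] [0.516, -0.278, 0.058]
[[-0.0, 0.418, 0.909], [-0.001, 0.909, -0.418], [-1.0, -0.001, -0.0]]
```

View pics/crop1.png

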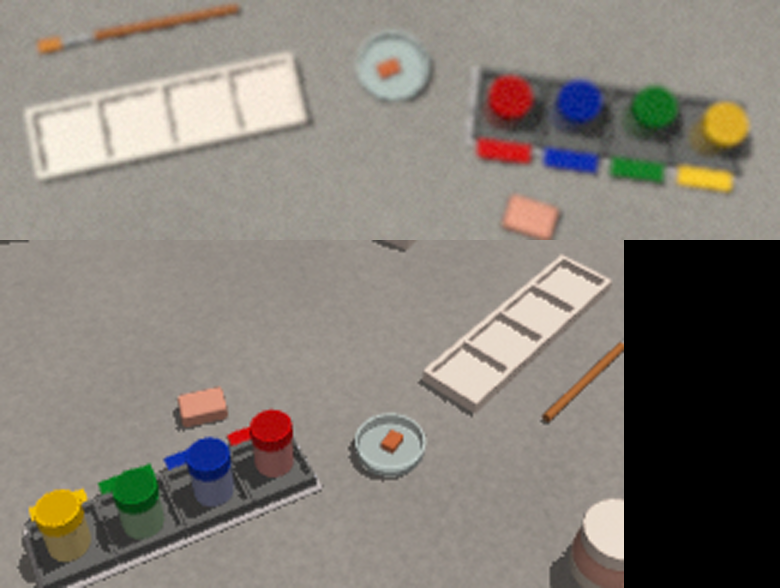

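The small white rack (top ≈ (270,173)) is confirmed: four pockets, dish beside it, and the other white one is clearly larger. Tab colours match the jars. I'll move above the rack for a wrist view.

```bash
python3 -m inch '[[[0.5,-0.5,0.1],-0.7,0],[[0.5,-0.5,0.1],-0.7,0],[[0.5,-0.5,0.1],-0.7,0],[[0.5,-0.5,0.1],-0.7,0],[[0.5,-0.5,0.1],-0.7,0],[[0.5,-0.5,0.1],-0.7,0],[[0.5,-0.5,0.1],-0.7,0],[[0.5,-0.5,0.1],-0.7,0],[[0.5,-0.5,0.1],-0.7,0],[[0.5,-0.5,0.1],-0.7,0],[[0.5,-0.5,0.1],-0.7,0],[[0.5,-0.5,0.1],-0.7,0],[[0.5,-0.5,0.1],-0.7,0],[[0.5,-0.5,0.1],-0.7,0],[[0.5,-0.5,0.1],-0.6,0],[[0,0,0],0,0],[[0,0,0],0,0]]' 20
cat > w.py <<'E'
import sys,pickle,cv2,numpy as np
from plant import ctrl
from scipy.spatial.transform import Rotation as Ro
n=sys.argv[1];s=ctrl.snapshot("wrist");st=ctrl.sense();pickle.dump(s,open(n+".pkl","wb"))
cv2.imwrite(f"pics/{n}.png",s["image"][:,:,::-1])
q=st["tool_rot"];m=Ro.from_quat([q[1],q[2],q[3],q[0]]).as_matrix()
print(st["time_s"],st["eef_pos"].round(4),"jaw deg",np.degrees(np.arctan2(m[1,1],m[0,1])).round(2),"tilt",m[:,0].round(3),"j",np.round(st["joints"],2),"w",st["width"],"f",np.round(st["ft_force"],1))
R=np.array(s["R"]);print("cam",(-R.T@s["t"]).round(3),R[2].round(2))
E
python3 w.py w1
```

```text
time_s: 1.8
eef_pos: [0.5296, 0.1996, 0.2649]
tool_rot: [0.554, 0.438, 0.555, -0.439]
ft_force: [-0.0, -0.1, -0.2]
width: 0.0937
1.85 [0.5292 0.2001 0.265 ] jaw deg 13.36 tilt [-0.001 -0.    -1.   ] j [0.3  0.3  1.39 0.   1.46 0.06] w 0.09386609296559083 f [-0.1  1.2 -0.3]
cam [0.512 0.275 0.444] [ 0.06 -0.26 -0.96]
```

View pics/w1.png

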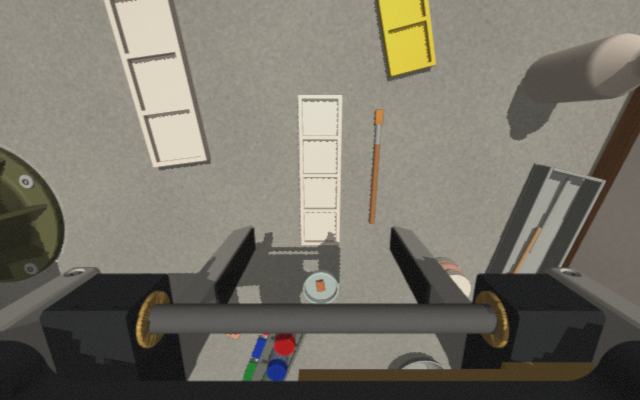

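The rack sits at about cols 299–342, rows 95–245 and is well aligned with the jaws. The dish is at (320,287). Next I'll move above the jars.

```bash
python3 -m inch '[[[0,-0.8,0],-0.4,0],[[0,-0.8,0],-0.4,0],[[0,-0.8,0],-0.4,0],[[0,-0.8,0],-0.4,0],[[0,-0.8,0],-0.4,0],[[0,-0.8,0],-0.4,0],[[0,-0.8,0],-0.4,0],[[0,-0.8,0],-0.4,0],[[0,-0.8,0],-0.4,0],[[0,-0.8,0],-0.4,0],[[0,-0.8,0],0,0],[[0,-0.8,0],0,0],[[0,0,0],0,0],[[0,0,0],0,0]]'
python3 w.py w2
```

```text
time_s: 3.25
eef_pos: [0.5296, -0.1835, 0.2652]
tool_rot: [-0.47, -0.528, -0.47, 0.528]
ft_force: [-0.1, 0.5, 0.7]
width: 0.0939
3.3 [ 0.5297 -0.183   0.2654] jaw deg -6.61 tilt [-0.  0. -1.] j [-0.4   0.29  1.4   0.    1.46 -0.28] w 0.09413283797603883 f [0.7 0.3 0.3]
cam [ 0.539 -0.106  0.445] [-0.03 -0.27 -0.96]
```

View pics/w2.png

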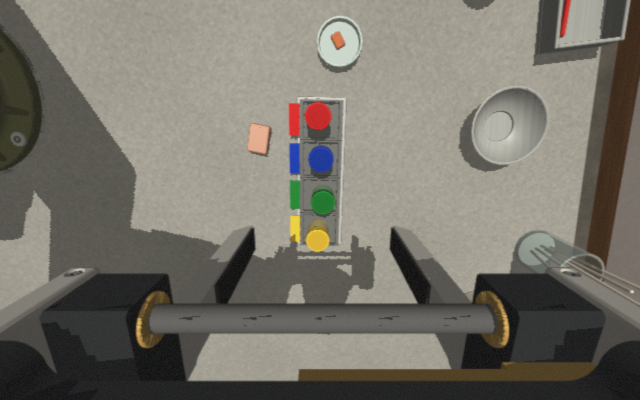

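Wrist view: lids are red (318,116), blue (320,160), green (322,203) and yellow (317,239). Now I'll triangulate the lids and fit the rack.

Run:
```python
import pickle,cv2,numpy as np
from scipy.optimize import least_squares
from h import *
d=pickle.load(open("s0.pkl","rb"));t=d["top"];s=d["scene"];w1=pickle.load(open("w1.pkl","rb"));w2=pickle.load(open("w2.pkl","rb"))
T=dict(red=[384.7,167.1],blue=[407.8,168.4],green=[433,170.1],yellow=[456,176.5])
S=dict(red=[270.6,264.5],blue=[244.6,276.1],green=[215.2,288.5],yellow=[184.2,298.1])
x0,y0,x1,y1=303,95,345,260
h=cv2.cvtColor(w2["image"],cv2.COLOR_RGB2HSV)[y0:y1,x0:x1].astype(int);H=h[...,0]
for nm,lo,hi in(("red",170,8),("blue",105,130),("green",45,80),("yellow",18,32)):
    m=((H>=lo)&(H<=hi)) if lo<hi else ((H>=lo)|(H<=hi))
    m=(m&(h[...,1]>150)&(h[...,2]>60)).astype(np.uint8)
    k,l,st,c=cv2.connectedComponentsWithStats(m);i=1+st[1:,4].argmax();p=c[i]+[x0,y0]
    X=tri([(w2,p),(t,T[nm]),(s,S[nm])])
    print(nm,p.round(1),st[i].tolist(),"tri3",X.round(4),"w+t",tri([(w2,p),(t,T[nm])]).round(4),"w@.054",plane(w2,p,.054).round(4))
im=w1["image"][85:255,285:355].astype(int)
m=((im.min(2)>120)&(im.max(2)-im.min(2)<40)).astype(np.uint8);k,l,st,c=cv2.connectedComponentsWithStats(m)
# compare: rim threshold
q=cv2.boxPoints(cv2.minAreaRect(np.argwhere(m)[:,::-1].astype(np.float32)))+[285,85]
print("w1 sum",m.sum(),q.round(1).tolist(),im[80,35],im[60,62])
def P(sn,X):
    c=np.array(sn["R"])@X+np.array(sn["t"]).ravel();return np.array([sn["fx"]*c[0]/c[2]+sn["cx"],sn["fy"]*c[1]/c[2]+sn["cy"]])
cor=np.array([[-.032,.1185],[.032,.1185],[.032,-.1185],[-.032,-.1185]])
obs=[(w1,[[299,95],[342,95],[339.5,245],[302,245]]),(t,[[224.5,193.2],[223,171],[312,153],[317,175]])]
def f(v,obs=obs):
    c,sn=np.cos(v[3]),np.sin(v[3]);r=[]
    for cam,pp in obs:
        for k,p in zip(cor,pp):
            r.append(P(cam,np.array([v[0]+c*k[0]-sn*k[1],v[1]+sn*k[0]+c*k[1],v[2]]))-p)
    return np.concatenate(r)
for o in (obs,obs[:1]):
    r=least_squares(f,[.528,.197,.014,.23],args=(o,));print(r.x.round(4),np.degrees(r.x[3]),r.fun.round(1))
a=cv2.resize(w1["image"][80:260,280:360],None,fx=3.2,fy=3.2,interpolation=2);b=cv2.resize(w2["image"][80:260,280:360],None,fx=3.2,fy=3.2,interpolation=2)
for x in(a,b):
    for g in range(0,180,20):cv2.putText(x,str(80+g),(0,int(g*3.2)+8),0,.35,(255,0,0))
cv2.imwrite("pics/crop2.png",np.hstack([a,b])[:,:,::-1])
```

```text
red [317.5 115.7] [2, 7, 26, 28, 572] tri3 [ 0.5331 -0.101   0.0506] w+t [ 0.5338 -0.0996  0.0505] w@.054 [ 0.5336 -0.0999  0.054 ]
blue [320.5 158.8] [6, 51, 24, 26, 498] tri3 [ 0.5302 -0.1589  0.0514] w+t [ 0.531  -0.1579  0.0503] w@.054 [ 0.5309 -0.1579  0.054 ]
green [322.5 201.8] [8, 95, 23, 24, 438] tri3 [ 0.5261 -0.2206  0.0537] w+t [ 0.5264 -0.2204  0.053 ] w@.054 [ 0.5264 -0.2205  0.054 ]
yellow [317.2 238.5] [3, 132, 23, 24, 449] tri3 [ 0.5111 -0.2778  0.0515] w+t [ 0.5114 -0.2787  0.0492] w@.054 [ 0.5119 -0.2772  0.054 ]
w1 sum 11331 [[285.0, 85.0], [354.0, 85.0], [354.0, 254.0], [285.0, 254.0]] [224 217 199] [149 143 132]
[0.528  0.1939 0.0152 0.2274] 13.030390876419736 [-0.5 -0.8  0.8 -0.5 -0.4 -0.3 -1.  -0.5  2.9  0.4  0.3 -0.7 -0.2 -1.4
  0.1 -0.6]
[0.5287 0.1931 0.0141 0.2333] 13.365114051131837 [-0.5  0.1  0.5  0.1  0.3 -0.1 -0.3 -0.1]
```

View pics/crop2.png

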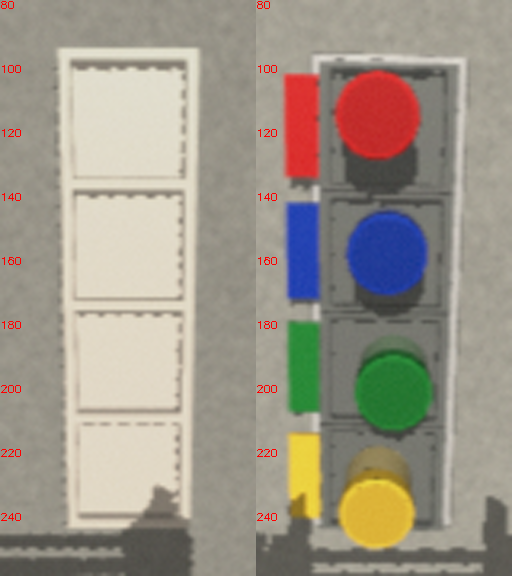

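The rack fits at (0.5287, 0.1935), yaw 13.2°, with rim height measured at about 14–15 mm. The lid centres triangulate to z ≈ 51 mm, which is consistent with lids spanning 43–58 mm. First jar: red.

```bash
python3 -m inch '[[[0.03,0.69,-1],0,0],[[0.03,0.69,-1],0,0],[[0.04,0.69,-1],0,0],[[0,0,-1],0,0],[[0,0,-0.9],0,0],[[0,0,-0.6],0,0],[[0,0,-0.4],0,0],[[0,0,-0.18],0,0],[[0,0,0],0,0],[[0,0,0],0,0]]' 20; python3 -m inch '[[[0,0,0],0,255],[[0,0,0],0,255],[[0,0,0],0,255],[[0,0,0],0,255],[[0,0,0],0,255],[[0,0,0],0,255],[[0,0,0],0,255],[[0,0,0],0,255]]' 20
```

```text
time_s: 4.3
eef_pos: [0.5342, -0.101, 0.0232]
tool_rot: [0.471, 0.528, 0.47, -0.528]
ft_force: [0.2, 0.1, 0.7]
width: 0.0938
time_s: 5.1
eef_pos: [0.5337, -0.1015, 0.0222]
tool_rot: [-0.47, -0.528, -0.47, 0.528]
ft_force: [-0.4, 0.9, -0.6]
width: 0.0362
```

```bash
python3 -m inch '[[[0,0,0.5],0,255],[[0,0,0.8],0,255],[[0,0,0.7],0,255],[[0.05,0.55,0],0.5,255],[[0.06,0.8,0],0.6,255],[[0.06,0.9,0],0.6,255],[[0.06,0.9,0],0.6,255],[[0.06,0.9,0],0.6,255],[[0.05,0.7,0],0.6,255],[[0.03,0.48,0],0.5,255],[[0,0,0],0,255],[[0,0,0],0,255],[[0,0,0],0,255]]'; python3 w.py w3
```

```text
time_s: 6.4
eef_pos: [0.5484, 0.1068, 0.1022]
tool_rot: [0.554, 0.439, 0.554, -0.439]
ft_force: [-0.7, -0.2, -0.3]
width: 0.0357
6.45 [0.5485 0.1068 0.1022] jaw deg 13.21 tilt [-0. -0. -1.] j [ 0.13  0.42  1.61 -0.    1.11 -0.1 ] w 0.035789986303554254 f [-0.3  0.1 -0.2]
cam [0.531 0.183 0.282] [ 0.06 -0.26 -0.96]
```

View pics/w3.png

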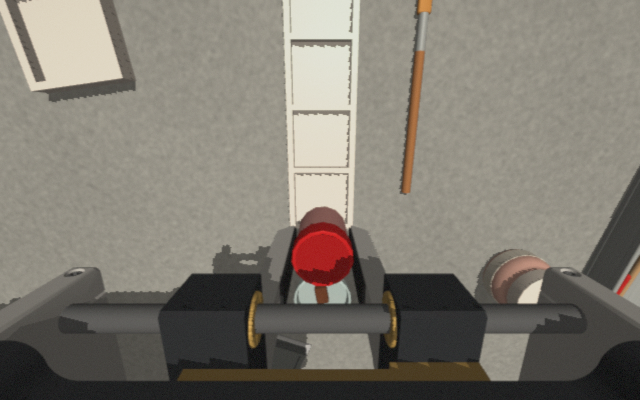

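The red jar is held upright above the end pocket. The pocket dividers show at rows ~40, 111 and 170, so I can check the rack pose from them.

Run:
```python
import pickle,numpy as np
from h import *
w=pickle.load(open("w3.pkl","rb"));t=pickle.load(open("s0.pkl","rb"))["top"]
a=np.radians(13.2)
for p in([321.5,40],[322,111],[322,171],[287,111],[356,111],[289.5,171],[354,171]):
    X=plane(w,p,.014)[:2]-[.5287,.1935];print(p,(X@[np.cos(a),np.sin(a)]).round(4),(X@[-np.sin(a),np.cos(a)]).round(4))
print("dish",plane(t,[346,158],.008)); w2=pickle.load(open("w2.pkl","rb"));print(plane(w2,[340,43],.010))
g=w["image"][:,322].astype(int).sum(1);print([(i,int(g[i])) for i in range(30,180) if g[i]<560])
```

```text
[321.5, 40] -0.0011 0.055
[322, 111] -0.0006 -0.0033
[322, 171] -0.0006 -0.0589
[287, 111] -0.0327 -0.0033
[356, 111] 0.0305 -0.0033
[289.5, 171] -0.0321 -0.0589
[354, 171] 0.0305 -0.0588
dish [ 0.57128332 -0.00492849  0.008     ]
[ 0.57593917 -0.00602207  0.01      ]
[(39, 421), (40, 267), (41, 272), (42, 361), (43, 374), (44, 370), (45, 374), (46, 417), (110, 464), (111, 381), (112, 368), (113, 400), (114, 557), (166, 545), (167, 497), (173, 446)]
```

The rack pose is confirmed to about 1 mm. Now I'll lower the red jar, release it and lift.

```bash
python3 -m inch '[[[0,0.02,-0.7],0,255],[[0,0.02,-0.7],0,255],[[0,0,-0.4],0,255],[[0,0,-0.14],0,255],[[0,0,-0.06],0,255],[[0,0,-0.04],0,255],[[0,0,0],0,255],[[0,0,0],0,255]]'; python3 -m inch '[[[0,0,0],0,0],[[0,0,0],0,0],[[0,0,0],0,0],[[0,0,0],0,0],[[0,0,0],0,0],[[0,0,0],0,0],[[0,0,0],0,0],[[0,0,0.5],0,0],[[0,0,0.8],0,0],[[0,0,0.8],0,0]]'; python3 w.py w4
```

```text
time_s: 7.25
eef_pos: [0.5488, 0.1094, 0.0214]
tool_rot: [0.555, 0.439, 0.554, -0.438]
ft_force: [0.1, 0.0, 0.4]
width: 0.0354
time_s: 8.25
eef_pos: [0.5481, 0.1093, 0.1054]
tool_rot: [0.554, 0.438, 0.555, -0.439]
ft_force: [-0.3, 0.2, -0.7]
width: 0.0937
8.3 [0.5504 0.1097 0.1111] jaw deg 13.32 tilt [ 0.007  0.001 -1.   ] j [ 0.13  0.41  1.6   0.    1.12 -0.1 ] w 0.09393136725333516 f [1.5 0.3 5.8]
cam [0.53  0.185 0.285] [ 0.06 -0.26 -0.96]
```

View pics/w4.png

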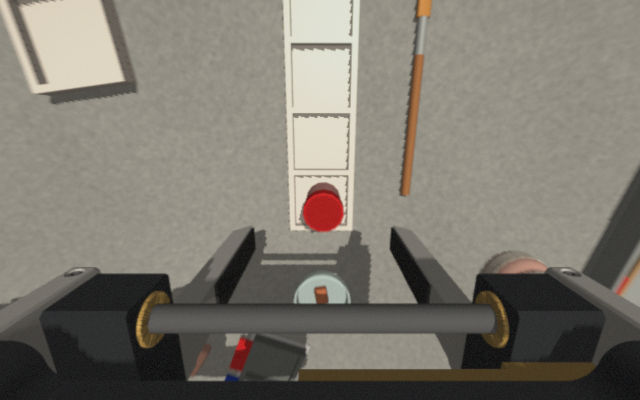

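Red stands in the right-end pocket (323,210). Next is blue, into the second pocket from the right.

```bash
python3 -m inch '[[[-0.05,-0.64,0],-0.5,0],[[-0.06,-0.9,0],-0.5,0],[[-0.06,-0.95,0],-0.5,0],[[-0.06,-0.95,0],-0.5,0],[[-0.06,-0.95,0],-0.5,0],[[-0.06,-0.9,0],-0.5,0],[[-0.05,-0.8,0],-0.5,0],[[-0.05,-0.6,0],-0.5,0],[[0,0,0],0,0],[[0,0,-0.6],0,0],[[0,0,-0.7],0,0],[[0,0,-0.5],0,0],[[0,0,-0.28],0,0],[[0,0,0],0,0],[[0,0,0],0,0]]'; python3 -m inch '[[[0,0,0],0,255],[[0,0,0],0,255],[[0,0,0],0,255],[[0,0,0],0,255],[[0,0,0],0,255],[[0,0,0],0,255],[[0,0,0],0,255]]'
```

```text
time_s: 9.8
eef_pos: [0.5309, -0.1581, 0.0222]
tool_rot: [0.47, 0.528, 0.47, -0.528]
ft_force: [-0.4, 0.2, 0.9]
width: 0.0934
time_s: 10.5
eef_pos: [0.5305, -0.1583, 0.0214]
tool_rot: [-0.47, -0.528, -0.47, 0.528]
ft_force: [0.2, -0.2, -0.2]
width: 0.0418
```

```bash
python3 -m inch '[[[0,0,0],0,255],[[0,0,0],0,255]]'; python3 -m inch '[[[0,0,0.5],0,255],[[0,0,0.8],0,255],[[0,0,0.8],0,255],[[0.01,0.55,0],0.4,255],[[0.01,0.8,0],0.4,255],[[0.01,0.9,0],0.4,255],[[0.01,0.9,0],0.4,255],[[0.01,0.95,0],0.4,255],[[0.01,0.95,0],0.4,255],[[0.01,0.9,0],0.4,255],[[0.01,0.9,0],0.4,255],[[0.01,0.7,0],0.4,255],[[0.02,0.54,0],0.4,255],[[0,0,0],0,255],[[0,0,0],0,255]]'
```

```text
time_s: 10.7
eef_pos: [0.5305, -0.1583, 0.0214]
tool_rot: [-0.47, -0.528, -0.47, 0.528]
ft_force: [-0.3, -0.1, 0.5]
width: 0.0356
time_s: 12.2
eef_pos: [0.5347, 0.1652, 0.1053]
tool_rot: [0.555, 0.439, 0.555, -0.439]
ft_force: [-0.0, -0.6, -0.6]
width: 0.0357
```

```bash
python3 -m inch '[[[0,0,-0.7],0,255],[[0,0,-0.7],0,255],[[0,0,-0.4],0,255],[[0,0,-0.2],0,255],[[0,0,-0.08],0,255],[[0,0,-0.04],0,255],[[0,0,0],0,255],[[0,0,0],0,255]]'; python3 -m inch '[[[0,0,0],0,0],[[0,0,0],0,0],[[0,0,0],0,0],[[0,0,0],0,0],[[0,0,0],0,0],[[0,0,0],0,0],[[0,0,0],0,0],[[0,0,0.5],0,0],[[0,0,0.8],0,0],[[0,0,0.8],0,0],[[0,0,0],0,0]]'
```

```text
time_s: 13.0
eef_pos: [0.5353, 0.1654, 0.0214]
tool_rot: [0.555, 0.439, 0.554, -0.438]
ft_force: [-0.3, 0.4, -1.1]
width: 0.0357
time_s: 14.1
eef_pos: [0.5367, 0.1658, 0.1088]
tool_rot: [0.556, 0.44, 0.553, -0.437]
ft_force: [-0.1, 0.4, 1.4]
width: 0.0943
```

```bash
python3 -m inch '[[[-0.01,-0.55,0],-0.4,0],[[-0.02,-0.8,0],-0.4,0],[[-0.02,-0.9,0],-0.4,0],[[-0.02,-0.9,0],-0.4,0],[[-0.02,-0.9,0],-0.4,0],[[-0.02,-0.9,0],-0.4,0],[[-0.02,-0.9,0],-0.4,0],[[-0.02,-0.9,0],-0.4,0],[[-0.02,-0.9,0],-0.4,0],[[-0.02,-0.8,0],-0.4,0],[[-0.02,-0.7,0],0,0],[[-0.01,-0.5,0],0,0],[[0,0,0],0,0],[[0,0,-0.6],0,0],[[0,0,-0.7],0,0],[[0,0,-0.5],0,0],[[0,0,-0.28],0,0],[[0,0,0],0,0],[[0,0,0],0,0]]'; python3 -m inch '[[[0,0,0],0,255],[[0,0,0],0,255],[[0,0,0],0,255],[[0,0,0],0,255],[[0,0,0],0,255],[[0,0,0],0,255],[[0,0,0],0,255],[[0,0,0],0,255],[[0,0,0],0,255]]'
```

```text
time_s: 16.0
eef_pos: [0.5265, -0.2204, 0.0221]
tool_rot: [0.47, 0.528, 0.47, -0.528]
ft_force: [-0.2, -0.3, -0.2]
width: 0.0939
time_s: 16.9
eef_pos: [0.5261, -0.2206, 0.0214]
tool_rot: [-0.47, -0.528, -0.47, 0.528]
ft_force: [0.8, 0.0, -0.0]
width: 0.0357
```

```bash
python3 -m inch '[[[0,0,0.5],0,255],[[0,0,0.8],0,255],[[0,0,0.8],0,255],[[-0.01,0.5,0],0.4,255],[[-0.01,0.7,0],0.4,255],[[-0.01,0.9,0],0.4,255],[[-0.01,0.9,0],0.4,255],[[-0.01,0.9,0],0.4,255],[[-0.01,0.9,0],0.4,255],[[-0.01,0.9,0],0.4,255],[[-0.01,0.9,0],0.4,255],[[-0.01,0.9,0],0.4,255],[[-0.01,0.9,0],0.4,255],[[0,0.9,0],0,255],[[0,0.8,0],0,255],[[0,0.56,0],0,255],[[0,0.4,0],0,255],[[0,0,0],0,255],[[0,0,0],0,255]]'
```

```text
time_s: 18.8
eef_pos: [0.522, 0.2212, 0.1053]
tool_rot: [0.555, 0.438, 0.555, -0.439]
ft_force: [-0.8, -0.1, -1.4]
width: 0.0357
```

```bash
python3 -m inch '[[[0,0,-0.7],0,255],[[0,0,-0.7],0,255],[[0,0,-0.4],0,255],[[0,0,-0.2],0,255],[[0,0,-0.08],0,255],[[0,0,-0.04],0,255],[[0,0,0],0,255],[[0,0,0],0,255]]'; python3 -m inch '[[[0,0,0],0,0],[[0,0,0],0,0],[[0,0,0],0,0],[[0,0,0],0,0],[[0,0,0],0,0],[[0,0,0],0,0],[[0,0,0],0,0],[[0,0,0.5],0,0],[[0,0,0.8],0,0],[[0,0,0.8],0,0],[[0,0,0],0,0]]'
```

```text
time_s: 19.6
eef_pos: [0.5225, 0.2218, 0.0214]
tool_rot: [0.555, 0.439, 0.554, -0.438]
ft_force: [-0.2, 0.1, -0.8]
width: 0.036
time_s: 20.7
eef_pos: [0.5239, 0.2224, 0.1089]
tool_rot: [0.556, 0.441, 0.553, -0.437]
ft_force: [-0.0, 0.3, 1.1]
width: 0.0939
```

```bash
python3 -m inch '[[[-0.02,-0.5,0],-0.4,0],[[-0.02,-0.7,0],-0.4,0],[[-0.02,-0.9,0],-0.4,0],[[-0.02,-0.9,0],-0.4,0],[[-0.02,-0.9,0],-0.4,0],[[-0.02,-0.9,0],-0.4,0],[[-0.02,-0.9,0],-0.4,0],[[-0.02,-0.9,0],-0.4,0],[[-0.02,-0.9,0],-0.4,0],[[-0.02,-0.9,0],-0.4,0],[[-0.02,-0.9,0],0,0],[[-0.02,-0.9,0],0,0],[[-0.02,-0.9,0],0,0],[[-0.01,-0.8,0],0,0],[[0,-0.59,0],0,0],[[0,0,0],0,0],[[0,0,0],0,0]]'; python3 -m inch '[[[0,0,-0.6],0,0],[[0,0,-0.7],0,0],[[0,0,-0.5],0,0],[[0,0,-0.28],0,0],[[0,0,0],0,0],[[0,0,0],0,0],[[0,0,0],0,255],[[0,0,0],0,255],[[0,0,0],0,255],[[0,0,0],0,255],[[0,0,0],0,255],[[0,0,0],0,255],[[0,0,0],0,255],[[0,0,0],0,255],[[0,0,0],0,255]]'
```

```text
time_s: 22.4
eef_pos: [0.5109, -0.2775, 0.1038]
tool_rot: [-0.469, -0.528, -0.47, 0.529]
ft_force: [-0.4, 1.2, -0.5]
width: 0.0945
time_s: 23.9
eef_pos: [0.5113, -0.2778, 0.0214]
tool_rot: [-0.47, -0.528, -0.47, 0.528]
ft_force: [-0.2, 0.4, 0.3]
width: 0.0358
```

```bash
python3 -m inch '[[[0,0,0.5],0,255],[[0,0,0.8],0,255],[[0,0,0.8],0,255],[[-0.01,0.5,0],0.4,255],[[-0.01,0.7,0],0.4,255],[[-0.01,0.9,0],0.4,255],[[-0.01,0.9,0],0.4,255],[[-0.01,0.9,0],0.4,255],[[-0.01,0.9,0],0.4,255],[[-0.01,0.9,0],0.4,255],[[0,0.9,0],0.4,255],[[0,0.9,0],0.4,255],[[0,0.9,0],0.4,255],[[0,0.9,0],0,255],[[0,0.9,0],0,255],[[0,0.9,0],0,255],[[0,0.9,0],0,255],[[0,0.9,0],0,255],[[0,0.6,0],0,255],[[0,0.4,0],0,255]]';python3 -m inch '[[[0,0,0],0,255],[[0,0,0],0,255]]'
```

```text
time_s: 25.9
eef_pos: [0.5075, 0.2799, 0.1045]
tool_rot: [0.555, 0.438, 0.555, -0.438]
ft_force: [0.3, 0.6, -1.3]
width: 0.0358
time_s: 26.1
eef_pos: [0.5082, 0.2776, 0.105]
tool_rot: [0.555, 0.438, 0.555, -0.439]
ft_force: [-0.2, 1.2, -0.7]
width: 0.0356
```

```bash
python3 -m inch '[[[0,0,-0.7],0,255],[[0,0,-0.7],0,255],[[0,0,-0.4],0,255],[[0,0,-0.2],0,255],[[0,0,-0.08],0,255],[[0,0,-0.04],0,255],[[0,0,0],0,255],[[0,0,0],0,255]]'; python3 -m inch '[[[0,0,0],0,0],[[0,0,0],0,0],[[0,0,0],0,0],[[0,0,0],0,0],[[0,0,0],0,0],[[0,0,0],0,0],[[0,0,0],0,0],[[0,0,0.5],0,0],[[0,0,0.8],0,0],[[0,0,0.9],0,0],[[0.2,-0.7,0.6],0,0],[[0.2,-0.7,0.6],0,0],[[0.1,-0.7,0.6],0,0],[[0,0,0],0,0],[[0,0,0],0,0]]'; python3 w.py w5
python3 - <<'E'
from plant import ctrl
import pickle,cv2,numpy as np
from h import *
w=pickle.load(open("w5.pkl","rb"));t=ctrl.snapshot("top");s=ctrl.snapshot("scene")
o=np.zeros((600,800,3),np.uint8)
o[:400,:640]=w["image"];o[400:560,:320]=np.clip(cv2.resize(t["image"][130:210,215:375],None,fx=2,fy=2)*1.6,0,255);o[400:600,320:620]=s["image"][160:360,160:460]
cv2.imwrite("pics/end.png",o[:,:,::-1])
x0,y0,x1,y1=285,60,360,270;h=cv2.cvtColor(w["image"],cv2.COLOR_RGB2HSV)[y0:y1,x0:x1].astype(int);H=h[...,0];a=np.radians(13.2)
for nm,lo,hi in(("red",170,8),("blue",105,130),("green",45,80),("yellow",18,32)):
    m=((H>=lo)&(H<=hi)) if lo<hi else ((H>=lo)|(H<=hi))
    m=(m&(h[...,1]>150)&(h[...,2]>60)).astype(np.uint8)
    k,l,st,c=cv2.connectedComponentsWithStats(m);i=1+st[1:,4].argmax();p=c[i]+[x0,y0]
    X=plane(w,p,.050)[:2]-[.5285,.1935];print(nm,p.round(1),st[i].tolist(),(X@[np.cos(a),np.sin(a)]).round(4),(X@[-np.sin(a),np.cos(a)]).round(4))
E
```

```text
time_s: 26.9
eef_pos: [0.5088, 0.2782, 0.0214]
tool_rot: [0.555, 0.439, 0.554, -0.438]
ft_force: [0.9, 0.5, -0.8]
width: 0.0356
time_s: 28.4
eef_pos: [0.5285, 0.194, 0.1806]
tool_rot: [0.554, 0.439, 0.554, -0.439]
ft_force: [-1.0, 0.3, -0.2]
width: 0.0941
28.45 [0.5281 0.1945 0.1799] jaw deg 13.31 tilt [-0.001 -0.    -1.   ] j [0.29 0.35 1.52 0.   1.28 0.06] w 0.09416696946832415 f [ 0.1  0.  -0.2]
cam [0.511 0.27  0.36 ] [ 0.06 -0.26 -0.96]
red [322.3 256.8] [23, 183, 29, 27, 633] 0.0007 -0.0835
blue [321.8 214.2] [23, 139, 29, 31, 699] 0.0 -0.0283
green [322.1 165.7] [23, 90, 29, 32, 724] 0.0004 0.029
yellow [321.9 111.8] [21, 35, 33, 35, 882] 0.0 0.0865
```

View pics/end.png

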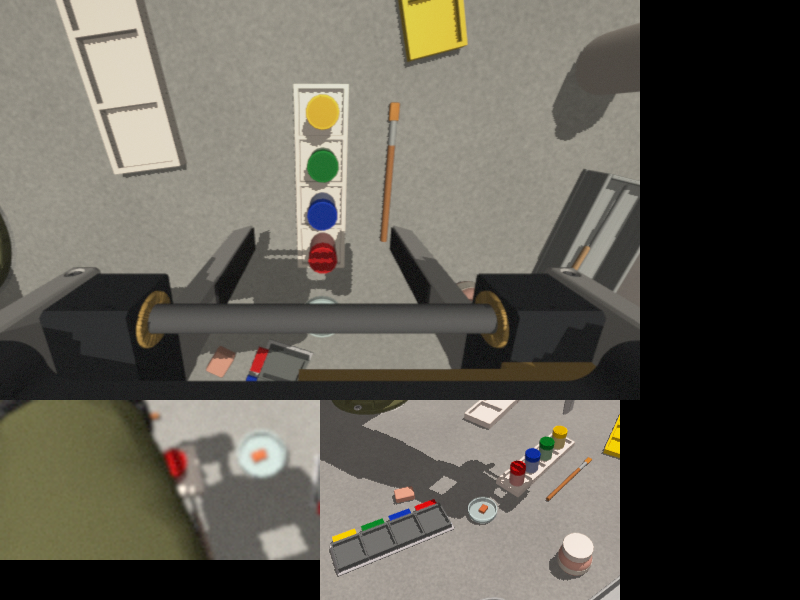

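All four jars stand centred in their pockets within about 4 mm. The dish sits in its original place at scene (322,270), and the gripper is clear.

```bash
python3 -m inch '[[[0,0,0],0,0],[[0,0,0],0,0]]'; python3 -c "
from plant import ctrl
print(ctrl.job_done())"
```

```text
time_s: 28.75
eef_pos: [0.5282, 0.1946, 0.1801]
tool_rot: [0.555, 0.438, 0.555, -0.439]
ft_force: [-0.2, -0.3, -0.1]
width: 0.0937
the job is handed in; nothing more can be done
None
```

All four jars are in the small white rack in reverse order, and the job is handed in at about 29 s of the 96 s allowed. The original row was red, blue, green, yellow from the left. Red now stands in the right-end pocket, then blue, green, and yellow in the left-end one.

- **Placement:** the last wrist picture put the lids at rack y = −83.5, −28, 29 and 86.5 mm, with x within 1 mm. The targets were −87, −29, 29 and 87 mm. The final scene view shows all four upright.
- **Red jar:** it reads about 3.5 mm off its pocket centre. It was partly in the gripper's shadow in that picture, so some of this may be measurement error. It is still inside the 12 mm limit.
- **Dish:** it looks unmoved in the scene view. I judged this by eye and did not re-measure it.
- **Robot:** it ended open and clear of everything at 0.18 m. The wrist-force readings I looked at stayed under 6 N.
- **Checks that fell short:** in the last top view the arm hid most of the rack, so that view confirmed nothing about the jars. No check failed.

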